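# Press a laptop fan out of its ring and refit it

## Robot

A 6-joint arm with a two-finger parallel gripper is mounted at the origin on the work surface. World frame = base frame: x ahead of the robot, y to its left, z up, the work surface at z = 0. Lengths are in mm, angles in rad, forces in N, time in s.
With the tool pointing down it reaches from about 350 to 875 mm from the base axis. Payload 4.2 kg.
Tool frame: the origin (TCP) lies between the finger pads; the fingertips stand 25 mm ahead of it and the grasp point (between the pads) lies 6 mm ahead of it; z points along the fingers, y is the line along which they close (so a half turn about z gives the same grasp; the last joint's range is limited). The gripper opens to 85 mm and grips with 20 to 120 N. Pads are 22 mm wide; open, the fingers measure 114 mm over their backs; the gripper's body (76 mm by 85 mm) begins 54 mm behind the grasp point. The pads swing forward as they close: fully open they stand 13 mm farther back than shut.
Start: joints at [0.259, 0.385, 0.008, 0, -1.194, -0.259], TCP at [624.979, 0.025, 256.312] pointing down, gripper open.
Joint ranges: [-3.14, 3.14], [-1.21, 2.06], [-1.07, 1.41], [-3.16, 2.05], [-2.99, -0.16], [-3.1, 3.1]. Speed limits (rad/s): [2.79, 2.79, 3.14, 3.14, 3.14, 3.14].

## Interface

Orientations are given as a unit quaternion [x, y, z, w].
In Python, from bench import arm gives the robot as it stands.
- The arm moves only by the shell command python3 -m pendant 'ROWS'. ROWS is JSON, a list of rows, each a list of 7 numbers: the shift along the tool's x, y, z in m, then the turn, a rotation vector about the tool's x, y, z in degrees, then the finger opening in m, from 0 to 0.0854. In form: [[x, y, z, wx, wy, wz, fingers], ...]. A call has 1 to 12 rows; each row shifts and turns the commanded pose from where the row before left it, along the tool's axes as they then stand; what a row does not reach is not made up. A row lasts 1/10 s, in which the tool goes at most 50 mm and 8.59 degrees, less where a joint would pass 70% of its speed; a pose out of reach is approached as far as the arm can. A call is refused whole if a number of a shift passes 0.05 or a number of a turn 8.59, either way. A call with a gripper value outside its range is refused whole. The fingers move at their own pace and stop on an object; the grip force is fixed at half the most. Time passes only in rows, so rows that do not move let the fingers close. It gives the time, the measured TCP pose, the force, the opening and the grip force at its end, in the units of the state.
- arm.read_state(): the state, without advancing time (a new reading comes with each control period).
- arm.get_image(name): name is "scene" or "side" or "wrist"; returns a dict with "image" (384x512x3 uint8, red, green, blue), "fx", "fy", "cx", "cy" (pixels), "k1" (the pictures are not rectified: a ray, as slopes to the right and down, at radius r is drawn at 1 + k1 r^2 times it, then the intrinsics apply), "xyz" and "rotation" of the camera in the world. Camera axes: x right, y down, z forward; pixel columns grow to the right and rows downward; lengths in mm; the calibration is good to about 2 mm. A picture is of the moment at which its call begins. There is no depth.
- arm.job_done(): hands the job in; it is judged then, once.
The state is a dict: "clock": time; "joints": joint angles; "joint_vel": joint speeds; "joint_efforts": joint torques, N m; "position": TCP position; "ee_rot": TCP orientation; "contact_force": force on the tool from outside, world axes, zero at the start; "wrist_torque": the same for the moment, N m; "gripper_width": finger opening in mm; "grasp_force": force on a finger pad.
Only numpy, scipy, OpenCV 4.12 (cv2) and the standard library are available. Lean on these libraries where they do the work, as an engineer would, in place of code of your own. Each camera call takes 0.05 s, during which the arm holds its last target. There are 200 camera calls.

## Task

The little round fan lies sunk in its metal ring on the light press-out stand: turn the stand's knob clockwise, bearing down on it firmly so that the stand does not swivel or slide, until the plunger underneath has pushed the fan nearly to the top of the ring's bore and it stands well proud. Then take the fan by its rim from above and, without dropping it, set it down right side up, flat on the floor of the empty square fan bay of the open laptop, and let go. Leave the ring in its place on the stand, and leave the phone, the screwdriver and the dish alone.

Things in the scene. Friction and masses are not known exactly. Their poses are not given: they have to be found in the camera images.
- stand: light (0.4 kg) grey box 190 x 100 mm on four feet, free on the bench; top face 50 mm up; origin on the bench under its centre, x along its length, z up. Black knob on top at x = -55 mm, nest for the ring at x = +50 mm. Turning the knob without bearing down swivels the whole stand; 10 to 20 N straight down on the knob holds it
- nest (a point): centre of the nest on the stand's top face, 50 mm above the bench, axes as the stand's; a collar 4 mm high, 84 mm across, surrounds the ring here
- knob (a joint): knob angle (rad), grows clockwise from above, stops at 0 and 2.4, starts in 0 to 0.3, stiff (0.35 N m), stays where left. Each rad lifts the 36 mm steel plunger under the fan by 8.5 mm; from 0 it travels 5 mm before it meets the fan. At 2.4 the fan has risen 15.4 mm: its top is 14.4 mm above the ring's, its foot 1.6 mm inside. Turn at least 2 rad; most wrists need two grasps
- knob_grip (a point): point to grip the knob, on its upright axis, 31 mm above the stand's top (81 mm above the bench). A bar 50 mm long (this frame's x), 14 mm wide (y), from 10 to 42 mm above the stand's top, on a disc 64 mm across whose top is 10 mm above the stand's (fingertips can bear on it); the frame turns with the knob
- ring: aluminium trim ring, 74 mm outside, bore 59 mm, 20 mm high, with an inward ledge 3 mm thick (opening 44 mm) at its foot; loose, stands in the nest; origin at the centre of its underside, z up
- fan: round black fan unit, a flat disc 56 mm across, 16 mm high, about 60 g, bladed face up; lies loose on the ring's ledge, its top 1 mm below the ring's top; origin at the centre of its underside, z up
- bay (a point): centre of the floor of the empty square fan bay (70 x 70 mm, 4 mm deep) in the open laptop base; floor 5 mm, laptop around it 9 mm above the bench; x and y along the bay's sides, z up. The laptop, 215 x 310 mm, is fixed; its centre is at x +50, y +85 mm in this frame; a fan already fitted is at y +170 mm, its top 16 mm above the floor
- phone: phone lying on the bench, 150 x 73 x 9 mm; origin under its centre, x along its length; leave alone
- driver: screwdriver lying on the bench, about 150 mm long; x along it; leave alone
- dish: small steel screw dish, 80 mm across, 25 mm high; origin under its centre; leave alone
Not all that is in view belongs to the job. There is more than one size of the fan; the job needs the largest.

How it is judged (in metres and radians):
On the way, in this order (a step that is already met when the one before it is completed fails the run):
1. the fan is pushed up through the ring by the plunger, at least 10 mm above its seat, with the fingers not on it (z of fan in the frame of ring between 0.013 and 0.021 m and value of joint knob above 1.6 rad and horizontal distance between fan and ring below 0.006 m and angle between fan's own z axis and vertical below 0.15 rad and contact force between the fingers and fan below 0.1 N), for 0.2 s.
2. the fan is held in the fingers and lifted clear of the ring (z of fan in the frame of ring above 0.035 m and contact force between the fingers and fan above 0.5 N), for 0.1 s.
3. the fan is lowered into the bay while still in the fingers (not dropped from more than 8 mm) (horizontal distance between fan and bay below 0.012 m and z of fan in the frame of bay below 0.008 m and contact force between the fingers and fan above 0.5 N), for 0.05 s.
At the end, for the whole second after the job is handed in: the fan lies flat and right side up (within 0.08 rad) on the floor of the laptop's empty bay (centre within 12 mm of the bay's, foot within 2.5 mm of the floor), released and at rest; the ring is still down in its nest on the upright stand (within 6 mm sideways, 3 mm in height) (horizontal distance between fan and bay below 0.012 m and z of fan in the frame of bay below 0.0025 m and angle between fan's own z axis and vertical below 0.08 rad and linear speed of fan below 0.01 m/s and horizontal distance between ring and nest below 0.006 m and z of ring in the frame of nest below 0.003 m and angle between stand's own z axis and vertical below 0.05 rad); the robot touches nothing.
It fails at once if the stand swivels or slides: its nest moves more than 20 mm, or the knob's axis more than 20 mm, from where it was (distance of any of nest, knob_grip from where it was at the start of the episode above 0.02 m).
It fails at once if the stand is tipped (angle between stand's own z axis and vertical above 0.15 rad).
It fails at once if phone, screwdriver or dish is pushed more than 30 mm (distance of any of phone, driver, dish from where it was at the start of the episode above 0.03 m).
It also fails if it takes over 72 s, if anything falls off the work surface, if the arm or the gripper's body presses on something with over 40 N, if the wrist force passes 120 N, or if a joint passes its speed limit or range.

## Working session

There is one attempt and no reset: what is moved stays moved. The work goes in short steps, Python scripts to look and compute and a shell command to move; the robot and the scene stay as the last step left them, time stands still between calls to the robot, and variables do not carry over. Pictures are saved under pics/ and viewed, at most 11 in all, crops included, and the job is handed in when it is done.

```bash
ls; mkdir -p pics
cat > h.py <<'E'
import numpy as np,cv2,json,pickle
from bench import arm
def shot(name,tag):
    d=arm.get_image(name); pickle.dump(d,open(f'pics/{tag}.pkl','wb')); cv2.imwrite(f'pics/{tag}.png',cv2.cvtColor(np.asarray(d['image'],np.uint8),cv2.COLOR_RGB2BGR)); return d
def load(tag): return pickle.load(open(f'pics/{tag}.pkl','rb'))
def ray(d,u,v):
    D=np.array([d['k1'],0,0,0,0.]);K=np.array([[d['fx'],0,d['cx']],[0,d['fy'],d['cy']],[0,0,1]],float)
    p=cv2.undistortPoints(np.array([[[u,v]]],float),K,D)[0,0]
    return np.array(d['xyz'],float),R(d)@np.array([p[0],p[1],1])
def R(d):
    r=np.array(d['rotation'],float)
    if r.size==4:
        from scipy.spatial.transform import Rotation; return Rotation.from_quat(r).as_matrix()
    return r.reshape(3,3)
def onz(d,u,v,z):
    o,r=ray(d,u,v); return o+r*(z-o[2])/r[2]
def proj(d,P):
    D=np.array([d['k1'],0,0,0,0.]);K=np.array([[d['fx'],0,d['cx']],[0,d['fy'],d['cy']],[0,0,1]],float)
    p=(np.atleast_2d(P)-np.array(d['xyz']))@R(d)
    return cv2.projectPoints(p,np.zeros(3),np.zeros(3),K,D)[0][:,0]
def tri(*obs):
    A=np.zeros((3,3));b=np.zeros(3)
    for d,u,v in obs:
        o,r=ray(d,u,v); r/=np.linalg.norm(r); M=np.eye(3)-np.outer(r,r);A+=M;b+=M@o
    return np.linalg.solve(A,b)
E
python3 - <<'E'
from h import *
ims=[]
for n in ['scene','side','wrist']:
    d=shot(n,n+'0'); print(n,d['xyz'],d['rotation'],d['fx'],d['k1']); ims.append(np.asarray(d['image'],np.uint8)[...,::-1])
s=arm.read_state();print(s)
E
```

```text
pics
scene [ 994.4110256  -515.42507845  770.20261606] [ 0.88725235  0.30187327 -0.10479276 -0.33267744] 460.9640502330518 -0.18794948173830897
side [ 403.54663958 -816.64322298  785.24255086] [ 0.90089329 -0.14016126  0.05959825 -0.40644083] 472.6680610825297 -0.03033624347348279
wrist [624.00759608 -68.97694166 372.20453766] [ 6.43747780e-04  9.90531700e-01  1.37274847e-01 -1.46744976e-03] 327.8520437413713 -0.01298080315819297
{'clock': 0.15, 'joints': array([ 2.58604411e-01,  3.85387893e-01,  6.96550080e-03, -3.39276511e-04,
       -1.19400934e+00, -2.58630309e-01]), 'joint_vel': array([-0.00146358, -0.00255134,  0.00365618,  0.00091208, -0.00022367,
       -0.00030987]), 'joint_efforts': array([-6.03353892e-04, -3.92678475e+01,  1.88581592e+01,  4.18858320e+00,
       -3.39302780e-03,  5.70479813e-06]), 'position': array([6.24612162e+02, 1.97762549e-02, 2.55480007e+02]), 'ee_rot': array([-7.07053151e-01,  7.07159916e-01,  5.47412059e-04, -6.27568573e-04]), 'contact_force': array([0.70933079, 0.2651084 , 1.17618134]), 'wrist_torque': array([ 0.02537536, -0.06240924, -0.00757919]), 'grasp_force': 0.0, 'gripper_width': 85.55296171011676}
```

View pics/scene0.png

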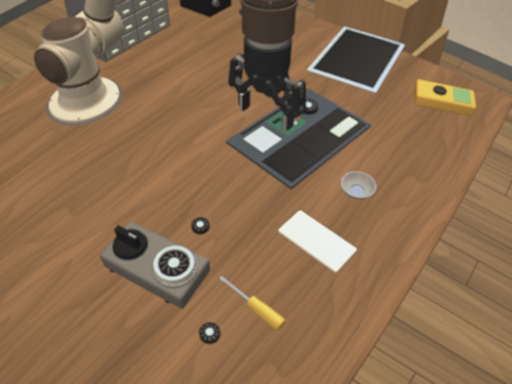

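View pics/side0.png

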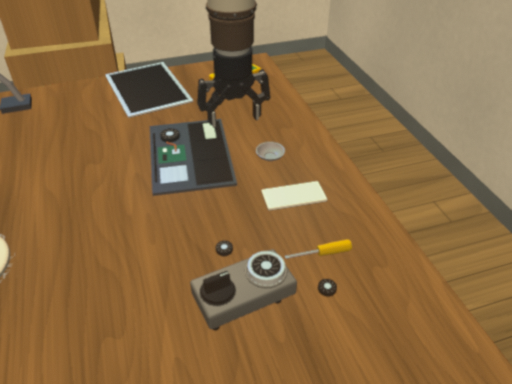

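View pics/wrist0.png

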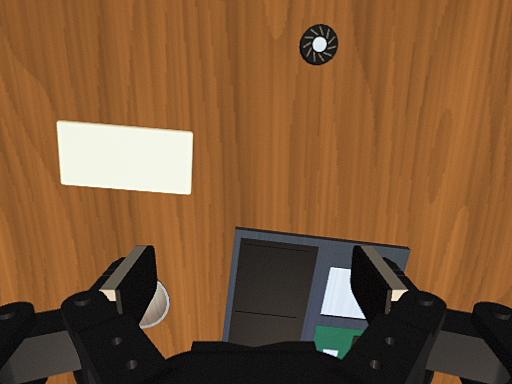

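The scene and side pictures show the stand with the knob at scene (129,242) / side (218,289) and the ring with the fan at (174,264) / (267,267). The laptop has its fitted fan at (309,106) / (170,135), and the pale bay at (263,138) / (174,174). The phone, driver and dish are to the right. Wrist: a loose smaller fan at (319,44) and the pale bay at (342,293).

Run:
```python
from h import *
s,e,w=load('scene0'),load('side0'),load('wrist0')
for n,a,b in [('knob',(129,238),(217,284)),('fan',(174,263),(267,266)),('bay',(263,138),(174,174)),('fitted',(309,106),(170,134)),('dish',(358,185),(270,151)),('loose1',(200,225),(224,247)),('loose2',(209,332),(327,287)),('drvtip',(222,279),(285,257)),('drvend',(280,322),(350,244))]:
    print(n,tri((s,*a),(e,*b)).round(0))
print(onz(w,342,293,5).round(), onz(w,319,44,5).round())
for c in [(58,121),(193,131),(190,194),(61,185)]: print(onz(w,*c,9).round())
```

```text
knob [ 507. -263.   68.]
fan [ 612. -249.   67.]
bay [499. 169.   6.]
fitted [522. 341.  14.]
dish [766. 165.  22.]
loose1 [ 557. -125.    8.]
loose2 [ 728. -293.    7.]
drvtip [ 675. -194.    8.]
drvend [ 819. -207.   19.]
[510. 167.   5.] [ 555. -126.    5.]
[835. -49.   9.]
[689. -38.   9.]
[696.  34.   9.]
[843.  23.   9.]
```

```bash
python3 -m pendant '[[0.043,0.013,0,0,0,0,0.0854],[0.043,0.013,0,0,0,0,0.0854],[0.043,0.013,0,0,0,0,0.0854],[0.043,0.013,0,0,0,0,0.0854],[0.043,0.013,0,0,0,0,0.0854],[0,0,0,0,0,0,0.0854],[0,0,0,0,0,0,0.0854]]'
python3 - <<'E'
from h import *
d=shot('wrist','wrist1'); print(d['xyz'],arm.read_state()['position'])
E
```

```text
clock: 0.85
position: [559.4, -215.9, 255.9]
ee_rot: [-0.706, 0.708, 0.0, -0.0]
contact_force: [0.5, 0.3, -1.1]
gripper_width: 85.3
grasp_force: 0.0
[ 558.57231658 -284.99572475  372.78576107] [ 559.84999867 -215.00691922  255.99284075]
```

View pics/wrist1.png

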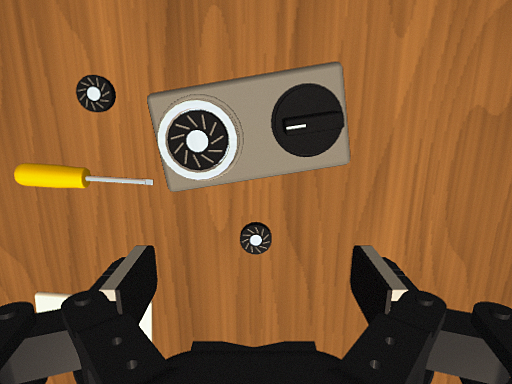

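The wrist view shows the ring and fan with the hub at (197,141). The knob disc is centred near (308,120) with its bar roughly along image x, and the stand's outline runs (148,94)-(340,62)-(350,162)-(172,190). I'll enlarge the stand for accurate pixels.

Run:
```python
from h import *
im=cv2.imread('pics/wrist1.png')[55:205,140:360]
cv2.imwrite('pics/crop1.png',cv2.resize(cv2.convertScaleAbs(im,alpha=1.5,beta=25),None,fx=3.5,fy=3.5,interpolation=cv2.INTER_CUBIC))
```

```text
(no output)
```

View pics/crop1.png

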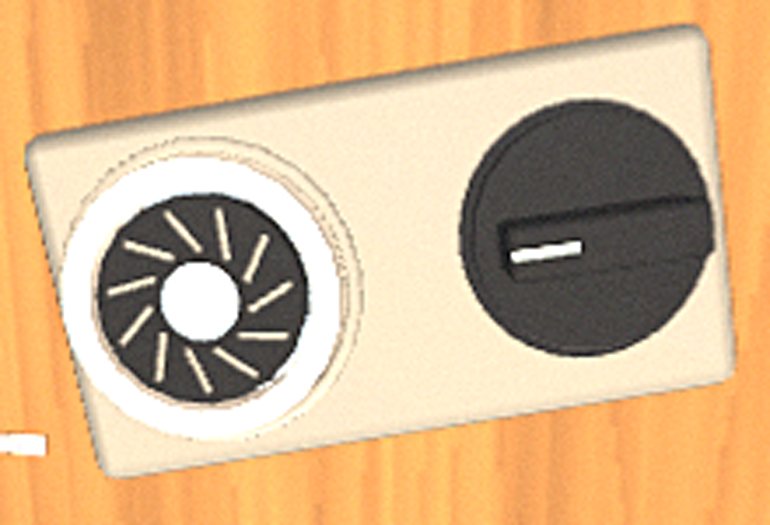

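The enlargement shows the fan centre at (198,140), the disc centre at (307.4,119.9) and the bar-top centre at (313.4,123.6), with its marked end toward the fan.

Run:
```python
from h import *
w,s,e=load('wrist1'),load('scene0'),load('side0')
c=lambda u,v:(140+u/3.5,55+v/3.5)
f=onz(w,*c(203,298),69);k=onz(w,*c(586,227),60);kb=onz(w,*c(607,240),92)
print('fan',f,'disc',k,'bar',kb)
a=onz(w,*c(505,256),92);b=onz(w,*c(709,225),92);print('bar ends',a,b,np.linalg.norm(a-b),np.degrees(np.arctan2(*(a-b)[1::-1])))
a=onz(w,*c(35,150),50);b=onz(w,*c(700,35),50);q=onz(w,*c(730,375),50);r=onz(w,*c(110,470),50);print((a-b),(r-q),np.degrees(np.arctan2(*(r-q)[1::-1])),np.degrees(np.arctan2(*(a-b)[1::-1])),(a+b+q+r)/4)
d=f-k;print('stand ang',np.degrees(np.arctan2(d[1],d[0])),np.hypot(d[0],d[1]))
print(tri((w,*c(203,298)),(s,174,263),(e,267,266)),tri((w,*c(607,240)),(s,129,236),(e,217,283)))
print('proj',proj(s,[f,kb]),proj(e,[f,kb]))
```

```text
fan [ 608.99014792 -250.35212479   69.        ] disc [ 507.47539548 -267.81138183   60.        ] bar [ 507.53008083 -266.50435791   92.        ]
bar ends [ 531.94989206 -262.78221666   92.        ] [ 483.23482573 -269.98151372   92.        ] 49.244162760192324 8.406540024904668
[177.97445338  28.63051961   0.        ] [ 1.78643471e+02  2.74134837e+01 -5.68434189e-14] 8.724189289232621 9.138801004141186 [ 559.53809012 -257.3527121    50.        ]
stand ang 9.758679372952596 103.00519704234726
[ 611.12455304 -249.43889998   66.283094  ] [ 506.22183212 -263.8443079    73.19232047]
proj [[172.0917034  262.58084966]
 [125.04745249 232.40971871]] [[265.22168114 265.50779468]
 [216.46921016 276.79488026]]
```

```bash
python3 -m pendant '[[0.026,0.0265,0,0,0,0,0.0854],[0.0255,0.0265,0,0,0,0,0.0854],[0,0,0.02,0,0,0,0.06],[0,0,0.02,0,0,0,0.06],[0,0,0.02,0,0,0,0.06]]'; python3 -m pendant '[[0,0,0,0,0,-8.2,0.06],[0,0,0,0,0,-8.2,0.06],[0,0,0,0,0,-8.2,0.06],[0,0,0,0,0,-8.2,0.06],[0,0,0,0,0,-8.2,0.06],[0,0,0,0,0,-8.2,0.06],[0,0,0,0,0,-8.2,0.06],[0,0,0,0,0,-8.2,0.06],[0,0,0,0,0,-8.2,0.06],[0,0,0,0,0,-8.2,0.06],[0,0,0,0,0,-8.2,0.06],[0,0,0,0,0,-8.2,0.06]]'; python3 -m pendant '[[0,0,0,0,0,0,0.06],[0,0,0,0,0,0,0.06]]'
cat >> h.py <<'E'
from scipy.spatial.transform import Rotation as Ro
def st():
    s=arm.read_state(); m=Ro.from_quat(s['ee_rot']).as_matrix()
    print('t',round(s['clock'],2),'p',s['position'].round(1),'yawx',np.degrees(np.arctan2(m[1,0],m[0,0])).round(2),'tool z',m[:,2].round(3),'j6',s['joints'][5].round(2),'F',s['contact_force'].round(1),'T',s['wrist_torque'].round(2),'w',round(s['gripper_width'],1),'g',round(s['grasp_force'],1)); return s,m
E
python3 - <<'E'
from h import *
st(); d=shot('wrist','wrist2')
E
```

```text
clock: 1.4
position: [507.5, -265.3, 195.9]
ee_rot: [0.708, -0.706, 0.0, -0.0]
contact_force: [1.2, 0.2, -0.9]
gripper_width: 60.1
grasp_force: 0.0
clock: 2.6
position: [507.8, -264.9, 196.2]
ee_rot: [0.997, 0.077, -0.0, -0.0]
contact_force: [1.0, -0.3, -0.2]
gripper_width: 60.2
grasp_force: 0.0
clock: 2.8
position: [507.5, -265.5, 196.3]
ee_rot: [0.997, 0.073, -0.0, -0.0]
contact_force: [0.1, 0.6, 0.1]
gripper_width: 59.7
grasp_force: 0.0
t 2.8 p [ 507.5 -265.5  196.3] yawx 8.33 tool z [-0.  0. -1.] j6 1.92 F [0.1 0.6 0.1] T [ 0.03  0.02 -0.08] w 59.7 g 0.0
```

View pics/wrist2.png

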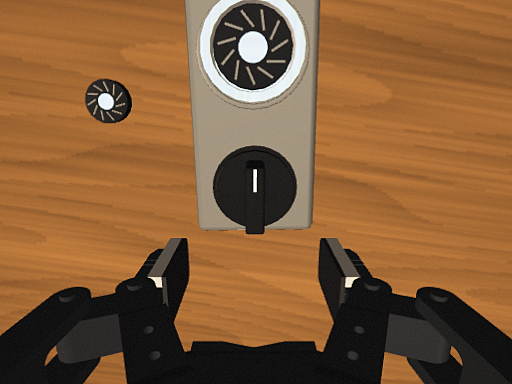

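The bar is upright in the picture at u≈255.5, v 162 to 232, midway between the pads. The disc is centred at (255,187) and the fan at (253,47).

Run:
```python
from h import *
w,w1=load('wrist2'),load('wrist1')
print('disc',onz(w,255,187,60),'bar',onz(w,255.5,162,92),onz(w,255.5,232,92),'fan',onz(w,253,46.5,69))
print(tri((w,253,46.5),(w1,198,140.1)), tri((w,255,187),(w1,307.4,119.9)))
```

```text
disc [ 509.50825849 -266.49165965   60.        ] bar [ 535.23261265 -262.92822622   92.        ] [ 484.45416933 -270.42308215   92.        ] fan [ 610.4924452 -250.206897    69.       ]
[ 610.54179474 -249.94306623   63.88021295] [ 504.90947475 -267.01997489   42.91985021]
```

```bash
python3 -m pendant '[[0.001,0.0013,0.03,0,0,0,0.06],[0,0,0.03,0,0,0,0.06],[0,0,0.03,0,0,0,0.06],[0,0,0.014,0,0,0,0.04],[0,0,0,0,0,0,0.025],[0,0,0,0,0,0,0.0],[0,0,0,0,0,0,0.0],[0,0,0,0,0,0,0.0],[0,0,0,0,0,0,0.0]]'; python3 -c "
from h import *
st()"
```

```text
clock: 3.75
position: [508.7, -267.5, 93.0]
ee_rot: [0.997, 0.073, 0.001, 0.0]
contact_force: [0.4, 1.1, -1.0]
gripper_width: 12.8
grasp_force: 61.8
t 3.75 p [ 508.7 -267.5   93. ] yawx 8.4 tool z [ 0.002 -0.    -1.   ] j6 1.92 F [ 0.4  1.1 -1. ] T [ 0.4  -0.18  0.1 ] w 12.8 g 61.8
```

```bash
python3 -m pendant '[[0,0,0.001,0,0,0,0],[0,0,0.001,0,0,0,0],[0,0,0,0,0,0,0]]'
```

```text
clock: 4.05
position: [508.7, -267.6, 93.0]
ee_rot: [0.997, 0.074, 0.001, 0.0]
contact_force: [-3.1, 4.0, 9.5]
gripper_width: 12.4
grasp_force: 63.6
```

```bash
python3 -m pendant '[[0,0,0.001,0,0,0,0],[0,0,0,0,0,0,0]]';python3 -m pendant '[[0,0,0,0,0,4,0],[0,0,0,0,0,4,0],[0,0,0,0,0,4,0],[0,0,0,0,0,4,0]]'; python3 -c "
from h import *
st()"
```

```text
clock: 4.25
position: [508.8, -267.6, 92.9]
ee_rot: [0.997, 0.074, 0.001, 0.001]
contact_force: [-5.1, 5.7, 14.4]
gripper_width: 12.8
grasp_force: 64.4
clock: 4.65
position: [508.8, -267.8, 92.9]
ee_rot: [0.998, -0.066, 0.001, 0.001]
contact_force: [-5.0, 4.1, 14.6]
gripper_width: 12.9
grasp_force: 64.3
t 4.65 p [ 508.8 -267.8   92.9] yawx -7.61 tool z [ 0.002 -0.002 -1.   ] j6 1.64 F [-5.   4.1 14.6] T [1.32 1.3  0.39] w 12.9 g 64.3
```

```bash
python3 -m pendant '[[0,0,0,0,0,5,0],[0,0,0,0,0,5,0],[0,0,0,0,0,5,0],[0,0,0,0,0,5,0],[0,0,0,0,0,5,0],[0,0,0,0,0,5,0],[0,0,0,0,0,5,0],[0,0,0,0,0,5,0]]'; python3 -c "
from h import *
st();shot('scene','scene1')"
```

```text
clock: 5.45
position: [508.5, -268.3, 92.9]
ee_rot: [0.915, -0.404, 0.001, 0.001]
contact_force: [-4.8, 2.9, 13.7]
gripper_width: 12.9
grasp_force: 64.2
t 5.45 p [ 508.5 -268.3   92.9] yawx -47.65 tool z [ 0.001 -0.002 -1.   ] j6 0.94 F [-4.8  2.9 13.7] T [0.66 1.47 0.38] w 12.9 g 64.2
```

```bash
cat >> h.py <<'E'
def drift(tag):
    a,b=[cv2.cvtColor(cv2.imread(f'pics/{t}.png'),cv2.COLOR_BGR2GRAY)[266:306,105:215].astype(np.float32) for t in ('scene0',tag)]
    print('drift px (stand front edges)',cv2.phaseCorrelate(a,b,cv2.createHanningWindow(a.shape[::-1],cv2.CV_32F)),'mean diff',np.abs(a-b).mean())
E
python3 -c "
from h import *
drift('scene1')"; python3 -m pendant '[[0,0,0,0,0,5,0],[0,0,0,0,0,5,0],[0,0,0,0,0,5,0],[0,0,0,0,0,5,0],[0,0,0,0,0,5,0],[0,0,0,0,0,5,0],[0,0,0,0,0,5,0],[0,0,0,0,0,5,0]]'; python3 -c "
from h import *
st();shot('scene','scene2');drift('scene2')"
```

```text
drift px (stand front edges) ((-0.16954040182631758, 0.3310068175853722), 1.0692376625537872) mean diff 2.8320456
clock: 6.3
position: [508.0, -268.5, 92.9]
ee_rot: [0.721, -0.692, 0.001, 0.001]
contact_force: [-6.8, 1.1, 15.6]
gripper_width: 13.1
grasp_force: 64.3
t 6.3 p [ 508.  -268.5   92.9] yawx -87.65 tool z [ 0.    -0.002 -1.   ] j6 0.24 F [-6.8  1.1 15.6] T [0.42 1.76 0.35] w 13.1 g 64.3
drift px (stand front edges) ((-0.07684564177340292, 0.14141601201492549), 1.1296708993117015) mean diff 3.1115909
```

```bash
for i in 1 2 3; do :; done; python3 -m pendant '[[0,0,0,0,0,4,0],[0,0,0,0,0,4,0],[0,0,0,0,0,4,0],[0,0,0,0,0,4,0],[0,0,0,0,0,4,0]]'; python3 -c "
from h import *
st()"
```

```text
clock: 6.85
position: [507.7, -268.4, 92.9]
ee_rot: [-0.59, 0.807, -0.001, -0.001]
contact_force: [-5.1, 1.5, 15.1]
gripper_width: 12.6
grasp_force: 64.4
t 6.85 p [ 507.7 -268.4   92.9] yawx -107.62 tool z [-0.    -0.002 -1.   ] j6 -0.11 F [-5.1  1.5 15.1] T [0.55 1.87 0.36] w 12.6 g 64.4
```

```bash
python3 -m pendant '[[0,0,0,0,0,3,0],[0,0,0,0,0,3,0],[0,0,0,0,0,3,0]]'; python3 -c "
from h import *
st()"
```

```text
clock: 7.15
position: [507.6, -268.4, 92.9]
ee_rot: [-0.526, 0.851, -0.001, -0.001]
contact_force: [-6.0, 1.8, 15.0]
gripper_width: 12.9
grasp_force: 64.4
t 7.15 p [ 507.6 -268.4   92.9] yawx -116.58 tool z [-0.001 -0.002 -1.   ] j6 -0.26 F [-6.   1.8 15. ] T [0.59 2.   0.34] w 12.9 g 64.4
```

```bash
python3 -m pendant '[[0,0,0,0,0,3,0],[0,0,0,0,0,3,0]]'; python3 -c "
from h import *
st();shot('scene','scene3');drift('scene3')
im=cv2.imread('pics/scene3.png')[200:320,90:240]; e=shot('side','side3'); im2=cv2.imread('pics/side3.png')[235:335,180:310]
cv2.imwrite('pics/crop3.png',np.hstack([cv2.resize(im,(400,320)),cv2.resize(im2,(400,320))]))"
```

```text
clock: 7.35
position: [507.5, -268.4, 92.9]
ee_rot: [-0.48, 0.877, -0.001, -0.001]
contact_force: [-7.0, 2.5, 15.7]
gripper_width: 12.8
grasp_force: 64.5
t 7.35 p [ 507.5 -268.4   92.9] yawx -122.59 tool z [-0.001 -0.002 -1.   ] j6 -0.37 F [-7.   2.5 15.7] T [0.64 1.98 0.39] w 12.8 g 64.5
drift px (stand front edges) ((0.1813181544269682, -0.07416418121587753), 1.0493963263432184) mean diff 3.4188635
```

View pics/crop3.png

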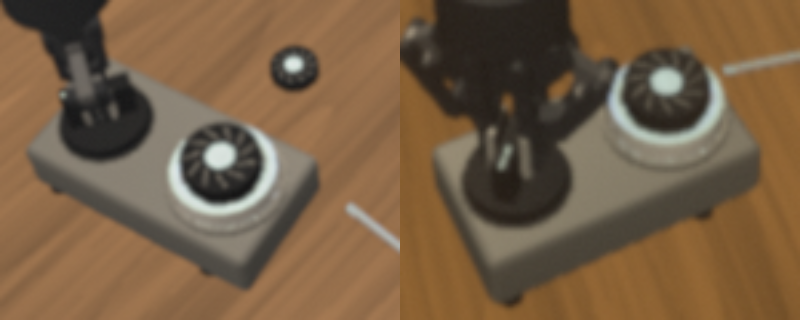

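The crops show the fan standing well proud and flat in the ring, and the stand in place. Next I'll work out where the fingertips stand at about 60 mm opening, using the corners (187,238)/(319,238) in wrist2 and (155,247)/(354,247) in wrist1.

```bash
python3 -m pendant '[[0,0,-0.003,0,0,0,0],[0,0,0,0,0,0,0.03],[0,0,0,0,0,0,0.05],[0,0,0,0,0,0,0.05],[0,0,-0.03,0,0,0,0.05],[0,0,-0.035,0,0,0,0.05],[0,0,-0.035,0,0,0,0.0854],[0,0,0,0,0,0,0.0854]]'
python3 - <<'E'
from h import *
for t,p,wd,yaw,L in [('wrist2',[507.5,-265.5,196.3],59.7,8.33,[(187,238),(319,238)]),('wrist1',[559.6,-215.4,256],85.3,-90,[(155,247),(354,247)])]:
    d=load(t); a=np.radians(yaw)
    T=np.array([[np.cos(a),np.sin(a),0],[np.sin(a),-np.cos(a),0],[0,0,-1]]) # cols x,y,z tool
    for (u,v),sg in zip(L,(1,-1)):
        o,r=ray(d,u,v); o=T.T@(o-p); r=T.T@r
        for sgn in (1,-1):
            k=(sgn*wd/2-o[1])/r[1]
            if k>0: print(t,(o+k*r).round(1))
st(); shot('scene','scene4');drift('scene4')
E
```

```text
clock: 8.25
position: [511.2, -268.7, 197.8]
ee_rot: [-0.481, 0.877, -0.004, 0.004]
contact_force: [0.1, -0.0, -0.1]
gripper_width: 76.9
grasp_force: 0.0
wrist2 [  8.4 -29.8  19.9]
wrist2 [ 8.1 29.8 20.7]
wrist1 [  7.2 -42.6  17. ]
wrist1 [11.5 42.6  7.1]
t 8.25 p [ 511.2 -268.7  197.8] yawx -122.53 tool z [ 0.011 -0.004 -1.   ] j6 -0.37 F [ 0.1 -0.  -0.1] T [-0.04  0.01 -0.02] w 76.9 g 0.0
drift px (stand front edges) ((-0.0567444134448678, -0.1583271070101837), 1.0009644110997518) mean diff 3.845
```

```bash
python3 -m pendant '[[0,0,0,0,0,-8.1,0.0854],[0,0,0,0,0,-8.1,0.0854],[0,0,0,0,0,-8.1,0.0854],[0,0,0,0,0,-8.1,0.0854],[-0.013,-0.025,0,0,0,0,0.0854],[-0.013,-0.025,0,0,0,0,0.0854],[-0.013,-0.025,0,0,0,0,0.0854],[-0.013,-0.025,0,0,0,0,0.0854],[0,0,0,0,0,0,0.0854],[0,0,0,0,0,0,0.0854],[0,0,0,0,0,0,0.0854]]'
python3 - <<'E'
from h import *
st(); d=shot('wrist','wrist5'); im=cv2.imread('pics/wrist5.png')
hs=cv2.cvtColor(im,cv2.COLOR_BGR2HSV)
s=np.hypot(*(np.array([[ (onz(d,256,150,83.5)-onz(d,257,150,83.5))[0],0]]).T))
cv2.imwrite('pics/crop5.png',cv2.resize(im[40:240,150:400],None,fx=3,fy=3,interpolation=cv2.INTER_CUBIC))
E
```

```text
clock: 9.4
position: [607.4, -216.1, 191.3]
ee_rot: [-0.706, 0.709, 0.001, -0.001]
contact_force: [-0.6, -1.1, 0.4]
gripper_width: 85.5
grasp_force: 0.0
t 9.4 p [ 607.4 -216.1  191.3] yawx -90.23 tool z [-0.002  0.    -1.   ] j6 0.09 F [-0.6 -1.1  0.4] T [ 0.02  0.03 -0.  ] w 85.5 g 0.0
```

View pics/crop5.png

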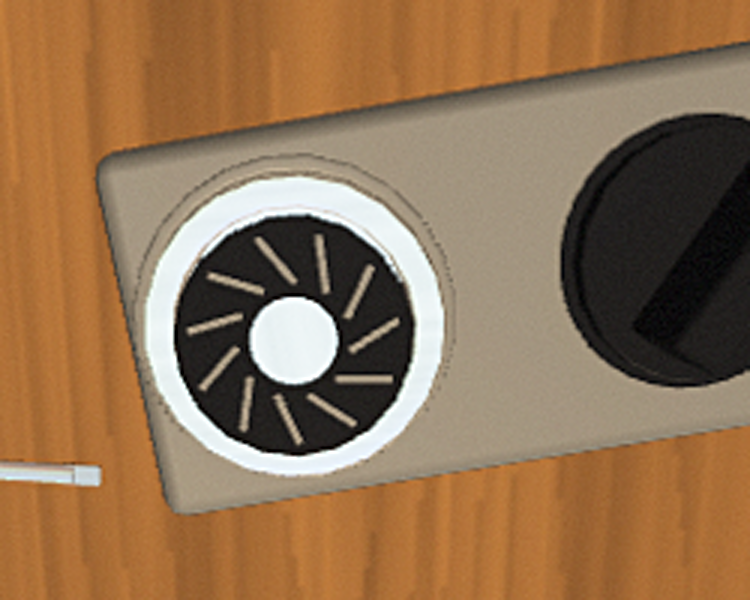

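The fan top is centred at (248,151.7) in full-picture pixels with a diameter of 80 px. The ring top is centred at (248.3,148.7).

Run:
```python
from h import *
d=load('wrist5')
f=onz(d,248,151.7,83.5); print('fan',f,'ring',onz(d,248.3,148.7,70)); m=R(d)
depth=328*56/80.3; o,r=ray(d,248,151.7); print('z from size',(o+r*depth))
# height from two views: hub in scene4
for z in (79,82,84,86): print(z, proj(load('scene4'),onz(d,248,151.7,z)),proj(load('side3'),onz(d,248,151.7,z)))
s=load('scene4')['image']; 
for t,b in (('scene4',(150,195,235,285)),('side3',(245,290,235,280))):
    im=cv2.cvtColor(np.asarray(load(t)['image'],np.uint8),cv2.COLOR_RGB2GRAY)[b[2]:b[3],b[0]:b[1]]
    n,l,stt,c=cv2.connectedComponentsWithStats((im>150).astype(np.uint8)); print(t,[(stt[i,4],(c[i]+[b[0],b[2]]).round(1)) for i in range(1,n)])
```

```text
fan [ 609.58763147 -251.53524442   83.5       ] ring [ 609.52903636 -251.69932636   70.        ]
z from size [ 609.63378952 -251.01372382   80.01863318]
79 [[171.40809177 259.93355067]] [[265.70473722 262.27892393]]
82 [[170.9893776  259.16874593]] [[265.78520927 261.44105679]]
84 [[170.70885701 258.65618433]] [[265.83908354 260.88009808]]
86 [[170.42722716 258.14145451]] [[265.89313984 260.31722367]]
scene4 [(np.int32(389), array([173.8, 267.6])), (np.int32(89), array([172. , 257.7])), (np.int32(4), array([163.2, 282.2])), (np.int32(2), array([185.5, 281. ])), (np.int32(1), array([176., 284.])), (np.int32(1), array([182., 283.]))]
side3 [(np.int32(3), array([287., 256.])), (np.int32(214), array([266.5, 271.3])), (np.int32(55), array([266.1, 260. ]))]
```

```bash
python3 -m pendant '[[0.018,-0.0011,0,0,0,0,0.0854],[0.0174,-0.0011,0,0,0,0,0.0854],[0,0,0.03,0,0,0,0.0854],[0,0,0.03,0,0,0,0.0854],[0,0,0.02,0,0,0,0.0854],[0,0,0.01,0,0,0,0.0854],[0,0,0.005,0,0,0,0.0854],[0,0,0,0,0,0,0.0854]]'; python3 -c "
from h import *
st()"
```

```text
clock: 10.25
position: [610.5, -252.1, 97.4]
ee_rot: [-0.706, 0.709, -0.0, -0.0]
contact_force: [-1.0, 0.1, 0.5]
gripper_width: 85.0
grasp_force: 0.0
t 10.25 p [ 610.5 -252.1   97.4] yawx -90.23 tool z [ 0. -0. -1.] j6 0.14 F [-1.   0.1  0.5] T [-0.01 -0.   -0.01] w 85.0 g 0.0
```

```bash
python3 -m pendant '[[0,0,0.002,0,0,0,0.075],[0,0,0,0,0,0,0.068],[0,0,0,0,0,0,0.063],[0,0,0,0,0,0,0.06],[0,0,0,0,0,0,0.05],[0,0,0,0,0,0,0.05],[0,0,0,0,0,0,0.05],[0,0,0,0,0,0,0.05]]'; python3 -c "
from h import *
st()"
```

```text
clock: 11.05
position: [610.8, -251.4, 96.4]
ee_rot: [-0.706, 0.708, -0.001, 0.0]
contact_force: [-1.5, 1.0, 5.9]
gripper_width: 52.3
grasp_force: 62.2
t 11.05 p [ 610.8 -251.4   96.4] yawx -90.17 tool z [ 0.001 -0.001 -1.   ] j6 0.14 F [-1.5  1.   5.9] T [0.33 0.39 0.02] w 52.3 g 62.2
```

```bash
python3 -m pendant '[[0,0,-0.003,0,0,0,0.05],[0,0,-0.005,0,0,0,0.045],[0,0,-0.01,0,0,0,0.045],[0,0,-0.02,0,0,0,0.045],[0,0,-0.02,0,0,0,0.045],[0,0,0,0,0,0,0.045]]'
python3 - <<'E'
from h import *
st(); shot('wrist','wrist6');shot('side','side6');shot('scene','scene6');drift('scene6')
a=cv2.imread('pics/wrist6.png')[130:384,80:430];b=cv2.imread('pics/side6.png')[180:310,190:340];c=cv2.imread('pics/scene6.png')[180:310,90:240]
cv2.imwrite('pics/crop6.png',np.hstack([cv2.resize(a,(400,290)),np.hstack([cv2.resize(c,(330,290),interpolation=cv2.INTER_CUBIC)])]) if 0 else np.vstack([cv2.resize(a,(420,300)),np.hstack([cv2.resize(c,(210,182)),cv2.resize(b,(210,182))])]))
E
```

```text
clock: 11.65
position: [612.4, -252.0, 157.2]
ee_rot: [-0.706, 0.708, -0.003, 0.002]
contact_force: [0.8, -0.4, -0.3]
gripper_width: 52.1
grasp_force: 62.7
t 11.65 p [ 612.4 -252.   157.2] yawx -90.17 tool z [ 0.007 -0.002 -1.   ] j6 0.14 F [ 0.8 -0.4 -0.3] T [-0.02 -0.05 -0.04] w 52.1 g 62.7
drift px (stand front edges) ((-0.19084941126678245, -0.024989256388725067), 0.8071467713514964) mean diff 7.547045
```

View pics/crop6.png

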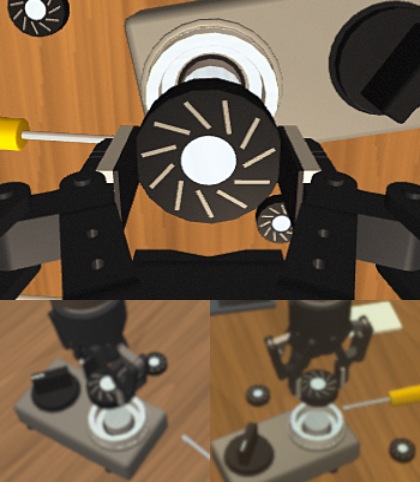

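The fan is held by its rim and level, with its hub at full-picture pixel (253,263). The ring is still in its nest with the plunger showing. Next I'll carry the fan past the bay for a clear view of it.

```bash
python3 -m pendant '[[0,0,-0.02,0,0,0,0.045],[-0.02,0.004,-0.02,0,0,0,0.045],[-0.04,0.01,0,0,0,0,0.045],[-0.04,0.01,0,0,0,0,0.045],[-0.04,0.01,0,0,0,0,0.045],[-0.04,0.01,0,0,0,0,0.045],[-0.04,0.01,0,0,0,0,0.045],[-0.04,0.01,0,0,0,0,0.045],[-0.04,0.01,0,0,0,0,0.045],[-0.04,0.01,0,0,0,0,0.045],[-0.04,0.01,0,0,0,0,0.045],[-0.04,0.01,0,0,0,0,0.045]]';python3 -m pendant '[[-0.04,0.003,0,0,0,0,0.045],[-0.02,0,0,0,0,0,0.045],[0,0,0,0,0,0,0.045],[0,0,0,0,0,0,0.045],[0,0,0,0,0,0,0.045]]'
python3 - <<'E'
from h import *
st(); shot('wrist','wrist7')
E
```

```text
clock: 13.0
position: [506.6, 170.2, 192.1]
ee_rot: [-0.706, 0.708, 0.0, -0.001]
contact_force: [0.5, -0.4, -0.2]
gripper_width: 51.9
grasp_force: 62.8
clock: 13.5
position: [504.9, 227.7, 192.7]
ee_rot: [-0.705, 0.709, 0.0, -0.001]
contact_force: [0.1, -0.2, -0.6]
gripper_width: 52.3
grasp_force: 62.8
t 13.5 p [504.9 227.7 192.7] yawx -90.28 tool z [-0.001 -0.001 -1.   ] j6 -0.72 F [ 0.1 -0.2 -0.6] T [-0.   -0.02 -0.02] w 52.3 g 62.8
```

View pics/wrist7.png

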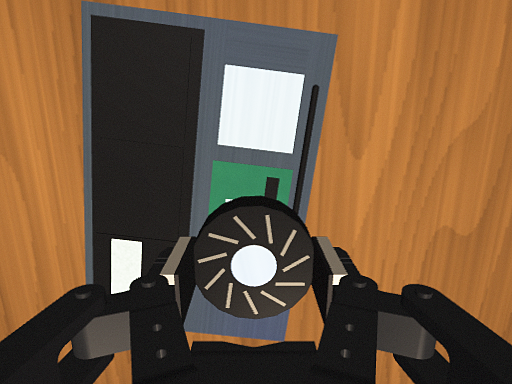

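The bay's corners are at (225,64), (304,72), (293,153) and (218,145), and the laptop's near edge runs (82,2)-(337,35). The held fan's top is centred at (254,265).

Run:
```python
from h import *
d=load('wrist7'); im=cv2.cvtColor(cv2.imread('pics/wrist7.png'),cv2.COLOR_BGR2GRAY)
n,l,s,c=cv2.connectedComponentsWithStats((im>190).astype(np.uint8))
for i in range(1,n):
    if s[i,4]>800: 
        print(s[i],c[i].round(1))
        if s[i,4]>4000: cnt=cv2.findContours((l==i).astype(np.uint8),0,2)[0][0]; px=cv2.boxPoints(cv2.minAreaRect(cnt)); ap=cv2.approxPolyDP(cnt,6,True)[:,0]
C=[onz(d,*p,5) for p in ap]; print(ap.tolist(),np.round(C,1),np.mean(C,0))
A,B=onz(d,82,2,9),onz(d,337,35,9); e=(A-B); L=np.hypot(*e[:2]); e/=L; yv=np.array([-e[1],e[0],0]); print('edge',L,np.degrees(np.arctan2(e[1],e[0])),'bay from edge',B+57.5*e+70*yv)
print('two-view',tri((d,260,108.5),(load('scene0'),263,138),(load('side0'),174,174)))
for z in (178,180,182): print('fan',onz(d,254,265,z)-arm.read_state()['position'])
d6=load('wrist6'); print('fan6',onz(d6,253.3,263.3,157.2-13)-[612.4,-252,157.2])
```

```text
[ 218   65   86   88 6201] [259.6 108.4]
[ 111  239   31   55 1426] [124.4 263.5]
[ 231  245   46   41 1465] [253.4 265.3]
[[225, 65], [218, 144], [292, 152], [303, 75]] [[527.7 128.1   5. ]
 [536.1 196.7   5. ]
 [467.3 204.6   5. ]
 [459.4 136.7   5. ]] [497.62075113 166.54246259   5.        ]
edge 212.9290745707859 -7.124780648548861 bay from edge [498.16366065 167.57829378   9.        ]
two-view [498.9282111  166.12790721   8.47579731]
fan [ -1.34409539   1.24824894 -14.95882647]
fan [ -1.33978745   0.18386376 -12.95882647]
fan [ -1.33547952  -0.88052142 -10.95882647]
fan6 [ -0.82310848  -0.57178637 -13.        ]
```

```bash
python3 -m pendant '[[0.03,0.003,0,0,0,0,0.045],[0.0307,0.003,0,0,0,0,0.045],[0,0,0.03,0,0,0,0.045],[0,0,0.03,0,0,0,0.045],[0,0,0.03,0,0,0,0.045],[0,0,0.03,0,0,0,0.045],[0,0,0.018,0,0,0,0.045],[0,0,0.008,0,0,0,0.045],[0,0,0,0,0,0,0.045],[0,0,0,0,0,0,0.045]]'; python3 -c "
from h import *
st()"
```

```text
clock: 14.55
position: [499.6, 168.3, 48.2]
ee_rot: [-0.706, 0.708, -0.0, 0.001]
contact_force: [-1.0, 0.5, 0.1]
gripper_width: 52.1
grasp_force: 62.9
t 14.55 p [499.6 168.3  48.2] yawx -90.22 tool z [ 0.001  0.001 -1.   ] j6 -0.64 F [-1.   0.5  0.1] T [ 0.05 -0.02  0.03] w 52.1 g 62.9
```

```bash
python3 -m pendant '[[0.001,0,0.006,0,0,0,0.045],[0,0,0.004,0,0,0,0.045],[0,0,0.002,0,0,0,0.045],[0,0,0,0,0,0,0.045]]';python3 -m pendant '[[0,0,0.001,0,0,0,0.045],[0,0,0.001,0,0,0,0.045],[0,0,0,0,0,0,0.045]]'
```

```text
clock: 14.95
position: [498.7, 167.3, 35.1]
ee_rot: [-0.706, 0.708, 0.0, -0.0]
contact_force: [0.3, 0.1, -1.0]
gripper_width: 51.8
grasp_force: 62.9
clock: 15.25
position: [499.0, 167.5, 33.9]
ee_rot: [-0.706, 0.708, -0.0, 0.0]
contact_force: [-1.3, 0.6, 4.9]
gripper_width: 52.1
grasp_force: 63.3
```

```bash
python3 -m pendant '[[0,0,0,0,0,0,0.045],[0,0,0,0,0,0,0.056],[0,0,0,0,0,0,0.06],[0,0,0,0,0,0,0.068],[0,0,0,0,0,0,0.08],[0,0,0,0,0,0,0.08],[0,0,-0.01,0,0,0,0.08],[0,0,-0.03,0,0,0,0.08],[0,0,-0.04,0,0,0,0.08],[0,0,-0.04,0,0,0,0.08],[-0.04,0,-0.03,0,0,0,0.08],[0,0,0,0,0,0,0.08]]'
python3 - <<'E'
from h import *
st(); d=shot('wrist','wrist8');shot('scene','scene8');drift('scene8')
im=cv2.cvtColor(cv2.imread('pics/wrist8.png'),cv2.COLOR_BGR2GRAY)
n,l,s,c=cv2.connectedComponentsWithStats((im>190).astype(np.uint8))
for i in range(1,n):
    if s[i,4]>250: print(s[i],c[i].round(1),onz(d,*c[i],21).round(1))
# ring now vs before (scene view)
a,b=[cv2.cvtColor(cv2.imread(f'pics/{t}.png'),cv2.COLOR_BGR2GRAY)[240:292,145:205]>185 for t in ('scene4','scene8')]
for m in (a,b): ys,xs=np.nonzero(m); print('ring bbox',xs.min(),xs.max(),ys.min(),ys.max())
cv2.imwrite('pics/crop8.png',np.hstack([cv2.resize(cv2.imread('pics/wrist8.png'),(480,360)),cv2.resize(cv2.imread('pics/scene8.png')[200:320,90:210],(320,360)[::1])]))
E
```

```text
clock: 16.45
position: [502.2, 211.5, 189.6]
ee_rot: [0.707, -0.707, 0.001, -0.007]
contact_force: [0.9, -0.1, 0.7]
gripper_width: 79.8
grasp_force: 0.0
t 16.45 p [502.2 211.5 189.6] yawx -89.98 tool z [ 0.012  0.008 -1.   ] j6 -0.7 F [ 0.9 -0.1  0.7] T [ 0.03  0.02 -0.01] w 79.8 g 0.0
drift px (stand front edges) ((-0.3186090471933909, -0.08617474210311826), 0.7887328338623046) mean diff 7.0970454
[ 217   82   88   88 2908] [259.7 120. ] [497.5 159.3  21. ]
[248 119  24  24 444] [259.2 130.7] [498.  168.3  21. ]
[223 214  23  22 381] [234.1 224. ] [520.9 254.   21. ]
[227 291  21  18 282] [237.  299.6] [519.4 335.1  21. ]
ring bbox 8 48 9 39
ring bbox 8 47 6 39
```

View pics/crop8.png

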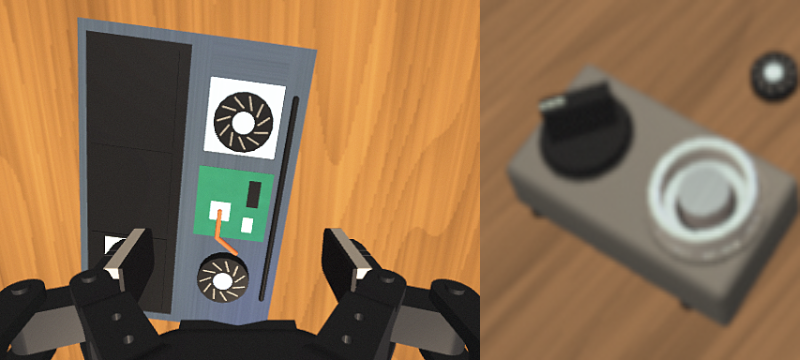

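The fan lies flat in the bay, with its hub at (259,131), or (498,168) mm in the world, about 1 mm off centre. The ring is in its nest and the gripper is clear.

```bash
python3 -c "
from bench import arm
print(arm.job_done())"
```

```text
the job is handed in; nothing more can be done
None
```

I handed the job in at about 16.5 s, though it returned no verdict: the fan was pressed out and is flat and right side up about 1 mm off the bay's centre, the ring is in its nest, the stand shows no measurable movement, and the phone, screwdriver and dish were not touched.

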